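Wedge a sprung catch open and lift the bin out of a parts case

ROBOT

A 6-joint arm with a two-finger parallel gripper is mounted at the origin on the work surface. World frame = base frame: x ahead of the robot, y to its left, z up, the work surface at z = 0. Lengths are in mm, angles in rad, forces in N, time in s.
With the tool pointing down it reaches from about 425 to 950 mm from the base axis. Payload 14.7 kg.
Tool frame: the origin (TCP) lies midway between the tips of the shut fingers; the grasp point (between the pads) lies 19 mm behind it; z points along the fingers, x is the direction in which the jaws open and shut, and the axes are right-handed (so a half turn about z gives the same grasp; the last joint's range is limited). The gripper opens to 85 mm and grips with 20 to 120 N. Pads are 22 mm wide; open, the fingers measure 114 mm over their backs; the gripper's body (76 mm by 85 mm) begins 54 mm behind the grasp point. The pads swing forward as they close: fully open they stand 13 mm farther back than shut.
Start: joints at [-1.34, 0.48, 1.596, -0, 1.065, -0.047], TCP at [178.273, -625.069, 231.297] pointing down, gripper open.
Joint ranges: [-2.75, 2.75], [-0.82, 2.05], [0.23, 2.67], [-1.56, 4.7], [0.09, 2.69], [-2.92, 2.92]. Speed limits (rad/s): [1.89, 1.89, 2.39, 3.01, 3.01, 3.01].

INTERFACE

Orientations are given as a unit quaternion [x, y, z, w].
In Python, from rig import env gives the robot as it stands.
- The arm moves only by the tool move_arm, never from a script. Its argument "deltas" is a list of rows, each an object of numbers: "jaw": the opening, from -1 (shut) to 1 (fully open); "x", "y", "z": the shift along the world's x, y, z in units of 40 mm (1.0 is 40 mm); "wx", "wy", "wz": the turn, a rotation vector about the world's x, y, z in units of 8 degrees (1.0 is 8 degrees). In form: [{"jaw": .., "x": .., "y": .., "z": .., "wx": .., "wy": .., "wz": ..}, ...]. A call has 1 to 12 rows; each row is the pose to reach, as a shift and turn from the pose commanded when the call began; what a row does not reach only later rows make up. A row lasts 1/8 s, in which the tool goes at most 62.5 mm and 10.7 degrees, less where a joint would pass 70% of its speed; a pose out of reach is approached as far as the arm can. A call with a gripper value outside its range is refused whole. The fingers move at their own pace and stop on an object; "squeeze" is the grip in N (left out, the last holds). Time passes only in rows, so rows that repeat a pose let the fingers close. It gives the time, the measured TCP pose, the force and the opening at its end, in the units of the state.
- env.observe(): the state, without advancing time (a new reading comes with each control period).
- env.capture(name): name is "scene" or "top" or "wrist"; returns the picture (384x512x3 uint8, blue, green, red); there is no depth.
- env.calibration(name): a dict with "vertical_fov" (degrees; the focal length in pixels is half the picture's height over the tangent of half this angle, whatever the lens; pixels are square), "cx", "cy" (the principal point, pixels), "D" ([k1, k2, p1, p2, k3] as OpenCV has them; the pictures are not rectified), "extrinsics" (4x4, takes a point from world to camera coordinates). Camera axes: x right, y down, z forward; pixel columns grow to the right and rows downward; lengths in mm; the calibration is good to about 2 mm. A picture is of the moment at which its call begins: read the wrist's pose just before it. calibration takes no time and is no camera call; for the wrist camera it gives the pose at the moment of the call.
- env.job_done(): hands the job in, once; it reports no verdict.
The state is a dict: "time_s": time; "q": joint angles; "dq": joint speeds; "effort": joint torques, N m; "eef_pos": TCP position; "tcp_rot": TCP orientation; "contact_force": force on the tool from outside, world axes, zero at the start; "wrist_torque": the same for the moment, N m; "width": finger opening in mm.
Only numpy, scipy, OpenCV 4.12 (cv2) and the standard library are available. Lean on these libraries where they do the work, as an engineer would, in place of code of your own. Each camera call takes 0.05 s, during which the arm holds its last target.

TASK

The small lift-out bin in the parts case is held down by a sprung catch that snaps back when let go. Slide the wooden wedge along the front of the case, behind the catch's plate, thin end first and right up to the end stop, so that the wedge alone holds the catch open; then lift the bin out, keep it level, and set it down gently, standing wholly on the rubber mat. Leave the wedge in place, force nothing, and leave the jar, mug and screwdriver alone.

Things in the scene. Friction and masses are not known exactly. Their poses are not given: they have to be found in the camera images.
- case: Black organiser case fixed to the table, 200 (x) x 280 (y) x 55 mm high, clear lid tilted open at its far side. Origin: centre of its underside. x points from front to back, y to the left seen from the robot. Its front, facing the robot, is a flat upright wall at local x -100 mm. The bin's bay lies behind it, centred at local x -61, y +30, floor 4 mm above the table.
- catch_plate (a point): Centre of the upright steel plate of the sprung catch, case-frame (-113, +30, 35) mm when shut; it moves with the catch. Plate 6 mm thick, 24 mm wide along case y, 6 to 67 mm above the table. Shut, it leaves a 10 mm slot to the case's front wall. Two pins 52 mm above the table guide it, reaching 47 mm out of the wall; the wedge passes below them.
- catch_nose (a point): Tip of the catch's nose, a 6 mm thick tongue from the plate's top, 60 to 66 mm above the table, reaching back over the front wall and, shut, 8 mm over the bin's front rim. Case-frame (-85, +30, 63) mm when shut; it moves with the catch.
- catch (a joint): How far the catch has been moved out, straight away from the case front (case -x), in m: 0 shut, at most 0.024. A spring shuts it: 3 N at 0, about 6 N at 0.016. The nose is clear of the bin beyond about 0.011; the wedge fully in holds it at 0.016.
- stop_face (a point): Middle of the face of the end stop, a black block fixed on the front of the case, case-frame (-117, +84, 15) mm. The face looks to case -y. The wedge's thin end meets it when the wedge is home; the wedge's origin is then at case y = +34 mm, x = -113 mm.
- wedge: Loose hardwood wedge, 26 (x) x 100 (y) x 34 mm high, about 60 g, lying on the table. Origin: centre of the underside's outline. +x: flat long side, goes against the case's front wall. -y: butt; 26 mm thick from there to local y +8 mm, then the -x side slopes to the thin end at +y, 6 mm thick (x +7 to +13). In place its axes are parallel to the case's. Sliding it in takes 3 to 20 N.
- bin: Loose grey bin, 64 (x) x 84 (y) x 53 mm high, 3 mm walls, 0.15 to 0.31 kg, in the case with about 2.5 mm play all round. Origin: centre of its underside. A middle wall along x, 10 mm thick, rises over its middle 36 mm to 70 mm above the underside: the grip. The spaces beside it are 34 mm wide (y), 58 mm long (x). The catch holds its front (-x) rim. Lifts straight up.
- bin_grip (a point): Top middle of the bin's central grip wall, 70 mm above the bin's underside.
- mat: Black rubber work mat, 190 (x) x 150 (y) x 3 mm, fixed on the table. Origin: centre of its underside.
- jar: Bystander: closed jar 56 mm wide, 75 mm high. Origin: centre of underside.
- mug: Bystander: white mug 76 mm wide, 90 mm high, handle at its +y. Origin: centre of underside.
- screwdriver: Bystander: screwdriver lying on the table along its x axis. Origin: underside of it, about its middle.
Things that resemble listed ones, but are neither listed nor needed, are in the scene too. What is shaped like the bin but pink or purple is not meant.

How it is judged:
By the outcome, as a careful person would: the job done as asked, in the order asked, and still so for the second after the job is handed in, with the robot touching nothing.
It also fails if it takes over 72 s, if anything falls off the work surface, if the arm or the gripper's body presses on something with over 40 N, if the wrist force passes 120 N, or if a joint passes its speed limit or range.

## Working session

There is one attempt and no reset: what is moved stays moved. The work goes in short steps, Python scripts to look and compute and a tool call to move; the robot and the scene stay as the last step left them, time stands still between calls to the robot, and variables do not carry over. Pictures are saved under pics/ and viewed, and the job is handed in when it is done.

Besides the shell and the picture viewer there is one more tool, called after "Call:" by a JSON object that holds its "api" and its "payload", one argument or row to a line. move_arm: Moves the arm, as the interface text tells. Its arguments: {"type":"object","properties":{"deltas":{"type":"array"},"squeeze":{"type":"number"}},"required":["deltas"]}

```bash
ls; mkdir -p pics; python3 - <<'E'
from rig import env
import cv2
s=env.observe();print(s)
for n in("scene","top","wrist"):
    c=env.calibration(n);print(n,c)
    cv2.imwrite(f"pics/{n}0.png",env.capture(n))
E
```

```text
pics
{'time_s': 0.0, 'q': array([-1.33959923e+00,  4.80803243e-01,  1.59685213e+00, -1.22884148e-05,
        1.06511280e+00, -4.66015564e-02]), 'dq': array([-6.22131262e-06, -1.00033496e-05, -4.12782615e-04, -1.19407922e-03,
       -2.20456907e-05, -1.16133237e-06]), 'effort': array([ 8.99100942e-04, -9.50652909e+01, -4.30179620e+01, -4.59909515e-04,
        1.21733034e-02,  4.29262940e-06]), 'eef_pos': array([ 178.17851595, -624.68292094,  230.6990551 ]), 'tcp_rot': array([ 7.98199429e-01, -6.02393000e-01, -4.55575580e-04, -3.71398512e-04]), 'contact_force': array([ 0.09458746, -0.0024207 ,  0.9666735 ]), 'wrist_torque': array([-0.01467745,  0.01661866, -0.01897521]), 'width': 85.39623858263174}
scene {'vertical_fov': 49.8864716842096, 'cx': 247.35233442861468, 'cy': 194.30706571689956, 'D': array([-0.09307106,  0.        ,  0.        ,  0.        ,  0.        ]), 'extrinsics': array([[-8.77243528e-01,  4.80009215e-01,  5.91156928e-03,
         4.42266982e+02],
       [ 2.72545801e-01,  5.08154461e-01, -8.17005404e-01,
        -1.37189684e+02],
       [-3.95174113e-01, -7.15101530e-
[... 488 characters left out ...]

       [ 1.18734230e-01,  6.06987913e-03, -9.92907518e-01,
         9.78475357e+02],
       [ 0.00000000e+00,  0.00000000e+00,  0.00000000e+00,
         1.00000000e+00]])}
wrist {'vertical_fov': 61.71323095022631, 'cx': 256.6969066684479, 'cy': 193.11817934303468, 'D': array([-0.08719501,  0.        ,  0.        ,  0.        ,  0.        ]), 'extrinsics': array([[ 2.73773191e-01, -9.61793358e-01, -1.33256438e-03,
        -6.48659631e+02],
       [-9.26313514e-01, -2.64046244e-01,  2.68743101e-01,
        -3.47877047e+01],
       [-2.58827188e-01, -7.23402838e-02, -9.63210969e-01,
         3.78860323e+02],
       [ 0.00000000e+00,  0.00000000e+00,  0.00000000e+00,
         1.00000000e+00]])}
```

View pics/scene0.png

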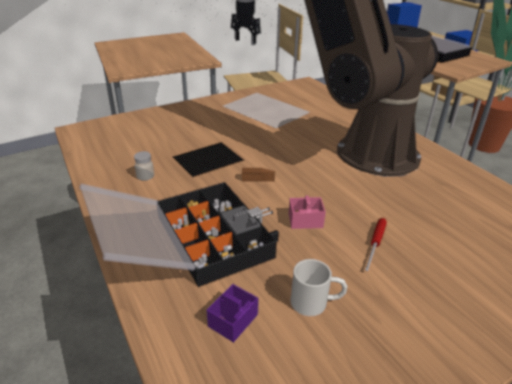

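View pics/top0.png

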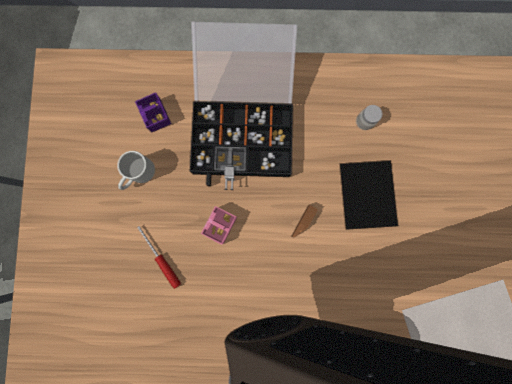

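View pics/wrist0.png

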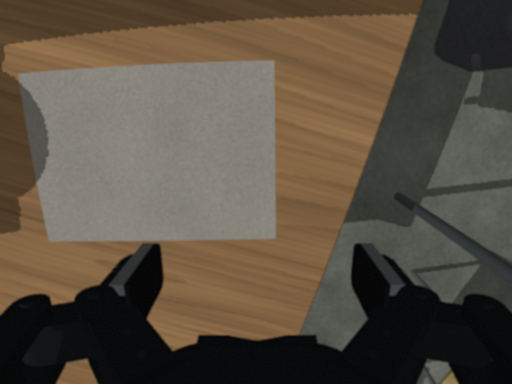

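The top view shows the case at px (192–293, 102–176) with the catch at (229,175) and the stop at (209,180). The wedge is at about (305,220), the mat at (369,194), and the pink decoy at (220,226). Next I'll set up helpers and enlarge crops.

```bash
cat > h.py <<'E'
import numpy as np, cv2
from rig import env
def K(c,H=384):
    f=H/2/np.tan(np.radians(c["vertical_fov"])/2)
    return np.array([[f,0,c["cx"]],[0,f,c["cy"]],[0,0,1.]])
def ray(c,uv):
    p=cv2.undistortPoints(np.array(uv,float).reshape(-1,1,2),K(c),c["D"]).reshape(-1,2)
    R=c["extrinsics"][:3,:3];t=c["extrinsics"][:3,3]
    d=np.c_[p,np.ones(len(p))]@R
    return -R.T@t,d
def onz(c,uv,z):
    o,d=ray(c,uv); return o+d*((z-o[2])/d[:,2])[:,None]
def proj(c,P):
    R=c["extrinsics"][:3,:3];t=c["extrinsics"][:3,3]
    return cv2.projectPoints(np.array(P,float).reshape(-1,3),cv2.Rodrigues(R)[0],t,K(c),c["D"])[0].reshape(-1,2)
def crop(img,x0,y0,x1,y1,s,name):
    cv2.imwrite(name,cv2.resize(img[y0:y1,x0:x1],None,fx=s,fy=s,interpolation=cv2.INTER_CUBIC))
E
python3 - <<'E'
from h import *
t=cv2.imread("pics/top0.png")
crop(t,180,90,330,250,5 and 3.7,"pics/t_c.png")
crop(t,270,150,410,250,5,"pics/t_w.png")
c=env.calibration("top")
# mat mask
g=t.max(2); 
m=(g<40).astype(np.uint8); m[:150]=0;m[240:]=0;m[:,:330]=0;m[:,405:]=0
cs=cv2.findContours(m,0,1)[0];k=max(cs,key=cv2.contourArea);r=cv2.minAreaRect(k)
b=cv2.boxPoints(r);w=onz(c,b,3);print("mat",r,w,w.mean(0),np.linalg.norm(np.diff(w,axis=0),axis=1))
# wedge
hsv=cv2.cvtColor(t,cv2.COLOR_BGR2HSV);print(t[215:225,300:310].mean((0,1)),t[235,330])
for p in [(192,102),(293,102),(293,176),(192,176)]: print(p,onz(c,[p],55))
E
```

```text
mat ((368.4918518066406, 194.4098358154297), (65.9100112915039, 51.4243049621582), 84.80557250976562) [[ 610.46523668 -158.27861308    3.        ]
 [ 626.64565044 -305.75540055    3.        ]
 [ 439.00263791 -317.45701239    3.        ]
 [ 423.39952003 -173.09727142    3.        ]] [ 524.87826127 -238.64707436    3.        ] [148.36174922 188.00752078 145.20052376]
[ 56.43  82.32 118.41] [110 145 190]
(192, 102) [[769.18321587 264.70599305  55.        ]]
(293, 102) [[773.88479488 -17.1274583   55.        ]]
(293, 176) [[565.42360847 -18.10086399  55.        ]]
(192, 176) [[560.59710874 256.80743044  55.        ]]
```

View pics/t_c.png

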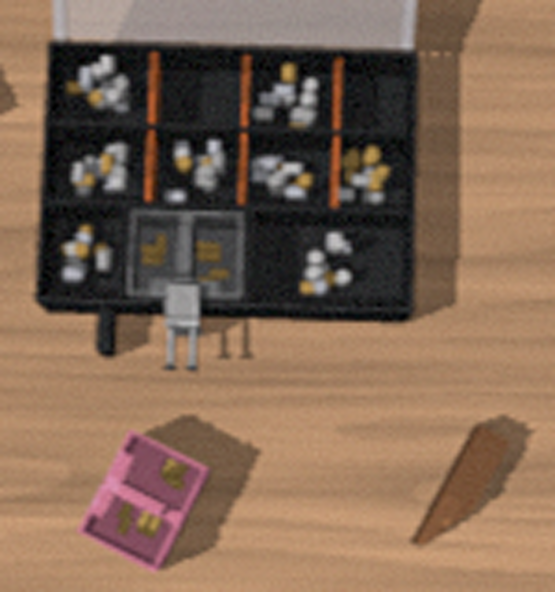

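View pics/t_w.png

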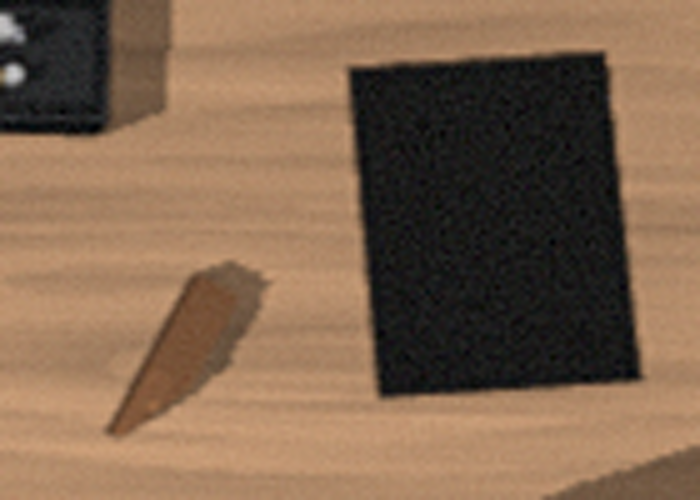

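```bash
python3 - <<'E'
from h import *
from scipy.spatial.transform import Rotation as Ro
c=env.calibration("top")
w=onz(c,[(293,236.5),(308.5,204.5),(318,208)],34);print("wedge tip,buttL,buttR",w)
d=w[0]-w[1];print(np.degrees(np.arctan2(d[1],d[0])),np.linalg.norm(d))
# case top rim corners from crop px
s=3.7;cr=np.array([(50,44),(416,52),(412,320),(38,303)])/s+[180,90]
P=onz(c,cr,55);print(P,P.mean(0));print(np.linalg.norm(P-np.roll(P,1,0),axis=1))
e=env.observe();c=env.calibration("wrist");R=c["extrinsics"][:3,:3];o=-R.T@c["extrinsics"][:3,3]
T=Ro.from_quat(e["tcp_rot"]);print("cam in tcp",T.inv().apply(o-e["eef_pos"]),"fwd",T.inv().apply(R[2]), "jaw",T.apply([1,0,0]))
E
```

```text
wedge tip,buttL,buttR [[401.99295251 -21.14876506  34.        ]
 [490.00084762 -63.36845029  34.        ]
 [480.8361492  -89.46717023  34.        ]]
154.3717496833681 97.61091856486226
[[769.56532734 260.48878556  55.        ]
 [767.92940795 -15.57377818  55.        ]
 [564.00821639 -13.62517799  55.        ]
 [571.82496753 261.95532811  55.        ]] [668.3319798  123.31128938  55.        ]
[197.74579805 276.06741085 203.93050142 275.69134361]
cam in tcp [  -0.60734109  -67.96736711 -142.66224271] fwd [-3.82217427e-04  2.68762726e-01  9.63206339e-01] jaw [ 2.74248989e-01 -9.61658287e-01 -9.11155254e-04]
```

Call:
{"api": "move_arm", "payload": {
  "deltas": [
    {"jaw":1,"x":7,"y":14,"z":-0.5,"wz":17.3},
    {"jaw":1,"x":7,"y":14,"z":-0.5,"wz":17.3},
    {"jaw":1,"x":7,"y":14,"z":-0.5,"wz":17.3},
    {"jaw":1,"x":7,"y":14,"z":-0.5,"wz":17.3},
    {"jaw":1,"x":7,"y":14,"z":-0.5,"wz":17.3},
    {"jaw":1,"x":7,"y":14,"z":-0.5,"wz":17.3},
    {"jaw":1,"x":7,"y":14,"z":-0.5,"wz":17.3},
    {"jaw":1,"x":7,"y":14,"z":-0.5,"wz":17.3},
    {"jaw":1,"x":7,"y":14,"z":-0.5,"wz":17.3},
    {"jaw":1,"x":7,"y":14,"z":-0.5,"wz":17.3},
    {"jaw":1,"x":7,"y":14,"z":-0.5,"wz":17.3},
    {"jaw":1,"x":7,"y":14,"z":-0.5,"wz":17.3}
  ]
}}

```text
invalid input at $.deltas[0]: expected keys jaw, x, y, z, wx, wy, wz
```

Call:
{"api": "move_arm", "payload": {
  "deltas": [
    {"jaw":1,"x":7,"y":14,"z":-0.5,"wx":0,"wy":0,"wz":17.3},
    {"jaw":1,"x":7,"y":14,"z":-0.5,"wx":0,"wy":0,"wz":17.3},
    {"jaw":1,"x":7,"y":14,"z":-0.5,"wx":0,"wy":0,"wz":17.3},
    {"jaw":1,"x":7,"y":14,"z":-0.5,"wx":0,"wy":0,"wz":17.3},
    {"jaw":1,"x":7,"y":14,"z":-0.5,"wx":0,"wy":0,"wz":17.3},
    {"jaw":1,"x":7,"y":14,"z":-0.5,"wx":0,"wy":0,"wz":17.3},
    {"jaw":1,"x":7,"y":14,"z":-0.5,"wx":0,"wy":0,"wz":17.3},
    {"jaw":1,"x":7,"y":14,"z":-0.5,"wx":0,"wy":0,"wz":17.3},
    {"jaw":1,"x":7,"y":14,"z":-0.5,"wx":0,"wy":0,"wz":17.3},
    {"jaw":1,"x":7,"y":14,"z":-0.5,"wx":0,"wy":0,"wz":17.3},
    {"jaw":1,"x":7,"y":14,"z":-0.5,"wx":0,"wy":0,"wz":17.3},
    {"jaw":1,"x":7,"y":14,"z":-0.5,"wx":0,"wy":0,"wz":17.3}
  ]
}}

```text
time_s: 1.65
eef_pos: [458.4, -63.9, 211.1]
tcp_rot: [0.886, 0.464, -0.0, -0.0]
contact_force: [0.4, 0.3, 0.8]
width: 85.2
```

Call:
{"api": "move_arm", "payload": {
  "deltas": [
    {"jaw":1,"x":0,"y":0,"z":0,"wx":0,"wy":0,"wz":0},
    {"jaw":1,"x":0,"y":0,"z":0,"wx":0,"wy":0,"wz":0}
  ]
}}

```text
time_s: 1.9
eef_pos: [458.1, -65.2, 211.3]
tcp_rot: [0.889, 0.458, -0.0, -0.0]
contact_force: [0.1, 0.4, -0.9]
width: 85.5
```

```bash
python3 - <<'E'
from h import *
import pickle
e=env.observe();c=env.calibration("wrist");i=env.capture("wrist");t=env.capture("top")
pickle.dump((e,c,i),open("w1.pkl","wb"));cv2.imwrite("pics/w1.png",cv2.resize(i,None,fx=1.5,fy=1.5,interpolation=2));cv2.imwrite("pics/t1.png",t)
print(e["eef_pos"],e["tcp_rot"],e["q"])
E
```

```text
[458.1455162  -65.22133072 211.25180872] [ 8.88826105e-01  4.58244639e-01 -6.71251512e-05 -4.56933269e-05] [-2.06921039e-01  2.45038832e-01  2.03288040e+00 -1.81915159e-05
  8.63835239e-01 -1.15894777e+00]
```

View pics/w1.png

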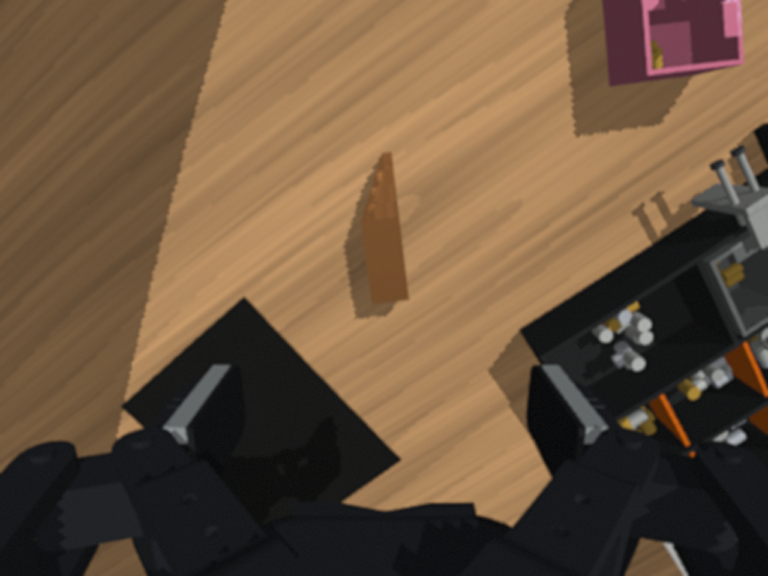

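```bash
python3 - <<'E'
from h import *
import pickle
e,c,i=pickle.load(open("w1.pkl","rb"))
crop(i,220,90,290,220,5.5 and 4.5,"pics/w1c.png")
P=onz(c,np.array([(385,153),(392,153),(408,298),(372,304)])/1.5,34);print(P,np.linalg.norm(P-np.roll(P,1,0),axis=1))
d=P[1]-P[2];print(np.degrees(np.arctan2(d[1],d[0])))
E
```

```text
[[400.92419467 -24.04259376  34.        ]
 [403.53470673 -20.37758367  34.        ]
 [489.34173839 -67.50318777  34.        ]
 [478.38710694 -90.35982115  34.        ]] [101.97292496   4.49967467  97.89621671  25.34619576]
151.22421328339698
```

View pics/w1c.png

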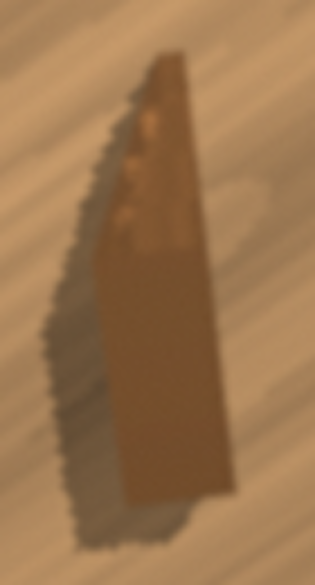

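```bash
python3 - <<'E'
from h import *
import pickle
e,c,i=pickle.load(open("w1.pkl","rb"))
crop(i,320,60,512,260,3,"pics/w1d.png")
P=onz(c,np.array([(522,330),(710,208)])/1.5,55);print(P);d=P[1]-P[0];print(np.degrees(np.arctan2(d[1],d[0])))
E
```

```text
[[545.97646024 -15.59473585  55.        ]
 [547.41079777 128.39037313  55.        ]]
89.42925508443757
```

View pics/w1d.png

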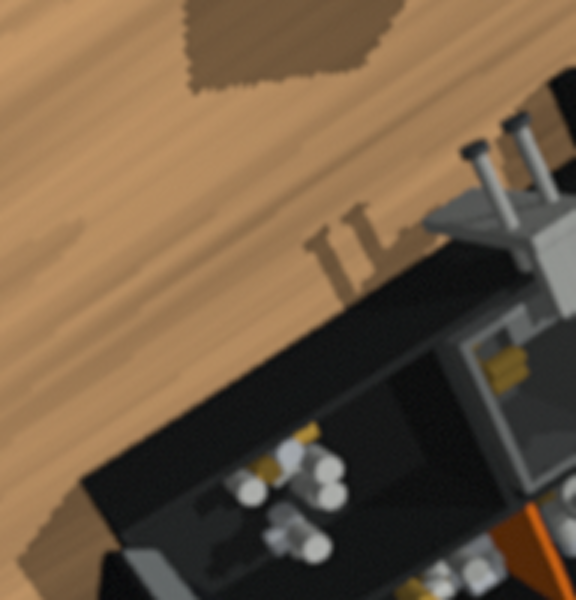

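Call:
{"api": "move_arm", "payload": {
  "deltas": [
    {"jaw":1,"x":-0.05,"y":0.03,"z":-1.5,"wx":0,"wy":0,"wz":0.9},
    {"jaw":1,"x":-0.05,"y":0.03,"z":-3,"wx":0,"wy":0,"wz":0.9},
    {"jaw":1,"x":-0.05,"y":0.03,"z":-4.3,"wx":0,"wy":0,"wz":0.9},
    {"jaw":1,"x":-0.05,"y":0.03,"z":-4.9,"wx":0,"wy":0,"wz":0.9},
    {"jaw":1,"x":-0.05,"y":0.03,"z":-5.1,"wx":0,"wy":0,"wz":0.9},
    {"jaw":1,"x":-0.05,"y":0.03,"z":-5.1,"wx":0,"wy":0,"wz":0.9}
  ]
}}

```text
time_s: 2.75
eef_pos: [456.4, -64.0, 7.5]
tcp_rot: [0.857, 0.515, -0.0, -0.0]
contact_force: [0.2, -0.6, -0.6]
width: 85.5
```

Call:
{"api": "move_arm", "payload": {
  "deltas": [
    {"jaw":-0.5,"x":0,"y":0,"z":0,"wx":0,"wy":0,"wz":0},
    {"jaw":-0.5,"x":0,"y":0,"z":0,"wx":0,"wy":0,"wz":0},
    {"jaw":-0.5,"x":0,"y":0,"z":0,"wx":0,"wy":0,"wz":0},
    {"jaw":-0.5,"x":0,"y":0,"z":0,"wx":0,"wy":0,"wz":0},
    {"jaw":-0.5,"x":0,"y":0,"z":0,"wx":0,"wy":0,"wz":0},
    {"jaw":-0.5,"x":0,"y":0,"z":0,"wx":0,"wy":0,"wz":0}
  ],
  "squeeze": 30
}}

```text
time_s: 3.5
eef_pos: [456.6, -63.9, 7.9]
tcp_rot: [0.857, 0.515, 0.0, 0.0]
contact_force: [-1.0, 0.8, 11.5]
width: 25.2
```

```bash
python3 - <<'E'
from h import *
import pickle
e,c,i=pickle.load(open("w1.pkl","rb"))
a=np.array([(82,480),(440,248)])/3+[320,60]
b=np.array([(122,545),(440,350)])/3+[320,60]
for p,z in((a,0),(b,55)):
  P=onz(c,p,z);d=P[1]-P[0];print(P,np.degrees(np.arctan2(d[1],d[0])))
E
```

```text
[[571.96909343 -14.48512643   0.        ]
 [573.58892238 147.71127433   0.        ]] 89.42781543307308
[[573.99039451 -17.02001823  55.        ]
 [577.63856558 105.96701176  55.        ]] 88.30093034143134
```

Call:
{"api": "move_arm", "payload": {
  "deltas": [
    {"jaw":-0.5,"x":0,"y":0,"z":1,"wx":0,"wy":0,"wz":0},
    {"jaw":-0.5,"x":0.3,"y":0.5,"z":2.4,"wx":0,"wy":0,"wz":-1},
    {"jaw":-0.5,"x":0.6,"y":1,"z":3.4,"wx":0,"wy":0,"wz":-2.2},
    {"jaw":-0.5,"x":1,"y":1.6,"z":3.5,"wx":0,"wy":0,"wz":-3.4},
    {"jaw":-0.5,"x":1.3,"y":2.1,"z":3.5,"wx":0,"wy":0,"wz":-4.6},
    {"jaw":-0.5,"x":1.6,"y":2.6,"z":3.5,"wx":0,"wy":0,"wz":-5.8},
    {"jaw":-0.5,"x":1.9,"y":3,"z":3.5,"wx":0,"wy":0,"wz":-7},
    {"jaw":-0.5,"x":2,"y":3.2,"z":3.5,"wx":0,"wy":0,"wz":-7.9},
    {"jaw":-0.5,"x":2,"y":3.2,"z":3.5,"wx":0,"wy":0,"wz":-7.9},
    {"jaw":-0.5,"x":2,"y":3.2,"z":3.5,"wx":0,"wy":0,"wz":-7.9}
  ],
  "squeeze": 30
}}

```text
time_s: 4.75
eef_pos: [535.9, 63.9, 147.3]
tcp_rot: [1.0, -0.009, -0.0, 0.0]
contact_force: [0.4, -0.1, -0.4]
width: 25.4
```

```bash
python3 - <<'E'
from h import *
import pickle
e=env.observe();c=env.calibration("wrist");i=env.capture("wrist")
pickle.dump((e,c,i),open("w2.pkl","wb"));cv2.imwrite("pics/w2.png",cv2.resize(i,None,fx=1.5,fy=1.5,interpolation=2))
print(e["eef_pos"],e["tcp_rot"],e["width"])
E
```

```text
[535.88497564  63.85183159 147.26907169] [ 9.99962371e-01 -8.67304894e-03 -1.82548974e-04  4.70888782e-05] 25.444375334882487
```

View pics/w2.png

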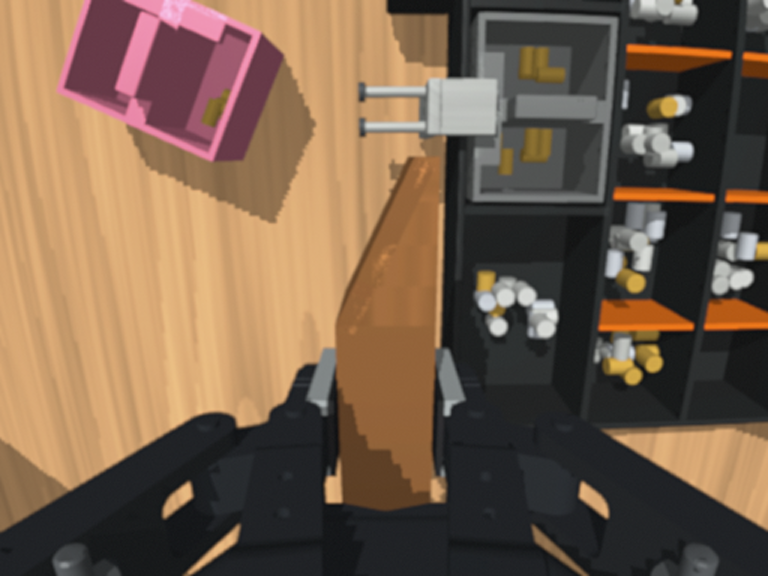

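The wedge is held with its tip pointing towards the catch at px (425,160). The nose is at (497,105) and the bin rim runs (470–618, 12–205). Next I'll measure the case yaw and front wall from this view.

```bash
python3 - <<'E'
from h import *
import pickle
e,c,i=pickle.load(open("w2.pkl","rb"))
crop(i,230,0,430,150,4,"pics/w2c.png")
g=np.clip(i.astype(float)*3,0,255).astype(np.uint8)
crop(g,280,80,420,300,2.7,"pics/w2d.png")
E
```

```text
(no output)
```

View pics/w2c.png

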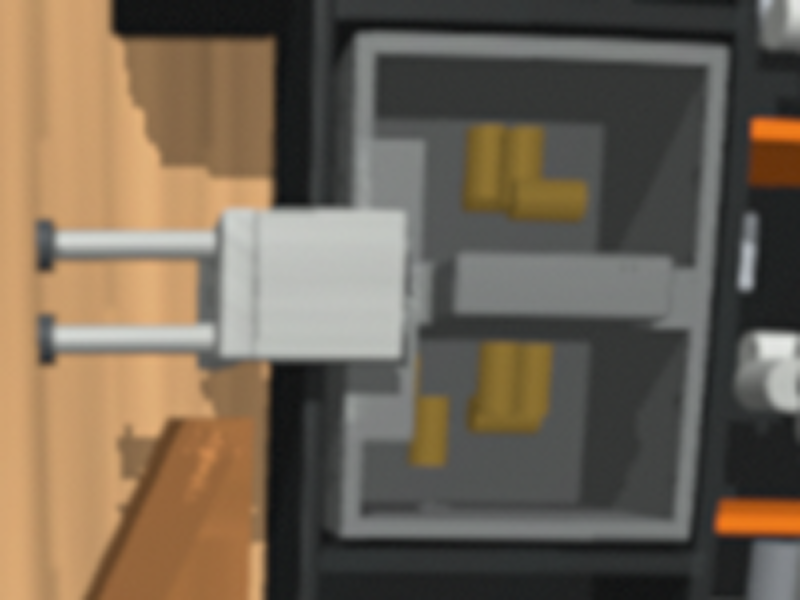

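View pics/w2d.png

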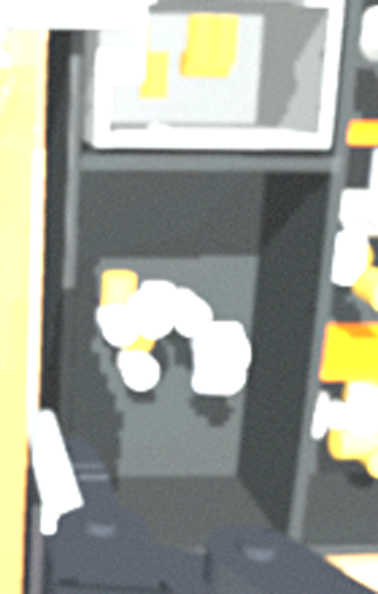

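```bash
python3 - <<'E'
from h import *
import pickle
e,c,i=pickle.load(open("w2.pkl","rb"))
f=lambda L:np.array(L,float)/4+[230-0.4,-0.4]
B=onz(c,f([(357,35),(730,47),(690,540),(343,540)]),57);print("bin",B.round(1),B.mean(0).round(1),np.linalg.norm(B-np.roll(B,1,0),axis=1).round(1))
for a,b in((3,0),(2,1)):
  d=B[b]-B[a];print("yaw",np.degrees(np.arctan2(d[1],d[0]))-90)
for a,b in((0,1),(3,2)):
  d=B[b]-B[a];print("yawx",np.degrees(np.arctan2(d[1],d[0])))
N=onz(c,f([(407,211),(403,358),(250,210),(222,357)]),66);print("nose",N.round(1),N[:2].mean(0))
G=onz(c,f([(455,253),(668,256),(670,316),(452,317)]),74);print("grip",G.round(1),G.mean(0).round(1))
W=onz(c,f([(276,38),(266,590)]),0);print("wall bottom",W)
W=onz(c,f([(115,33),(278,36)]),28);print("stop z28",W)
# pins tips
print("pins",onz(c,f([(40,243),(40,337)]),52))
E
```

```text
bin [[579.4 195.   57. ]
 [643.8 194.3  57. ]
 [642.7 110.   57. ]
 [578.6 110.5  57. ]] [611.1 152.4  57. ] [84.4 64.4 84.2 64.1]
yaw -0.5428254073865162
yaw -0.7536104433491033
yawx -0.6213014383986398
yawx -0.423579396574685
nose [[586.4 165.3  66. ]
 [586.4 141.7  66. ]
 [560.5 165.6  66. ]
 [555.9 142.2  66. ]] [586.40768864 153.5065478   66.        ]
grip [[592.6 157.7  74. ]
 [627.6 157.5  74. ]
 [628.5 148.1  74. ]
 [592.4 147.8  74. ]] [610.3 152.8  74. ]
wall bottom [[572.91570175 209.6309218    0.        ]
 [571.64899537  94.11250759   0.        ]]
stop z28 [[539.2285244  203.40534705  28.        ]
 [569.79064704 202.54697533  28.        ]]
pins [[525.30588317 162.67217749  52.        ]
 [524.85204689 146.74689611  52.        ]]
```

Call:
{"api": "move_arm", "payload": {
  "deltas": [
    {"jaw":-0.5,"x":-0.38,"y":0,"z":-1.2,"wx":0,"wy":0,"wz":0.05},
    {"jaw":-0.5,"x":-0.38,"y":0,"z":-2.4,"wx":0,"wy":0,"wz":0.05},
    {"jaw":-0.5,"x":-0.38,"y":0,"z":-3.2,"wx":0,"wy":0,"wz":0.05},
    {"jaw":-0.5,"x":-0.38,"y":0,"z":-3.4,"wx":0,"wy":0,"wz":0.05},
    {"jaw":-0.5,"x":-0.38,"y":0,"z":-3.46,"wx":0,"wy":0,"wz":0.05},
    {"jaw":-0.5,"x":-0.38,"y":0,"z":-3.46,"wx":0,"wy":0,"wz":0.05},
    {"jaw":0.1,"x":-0.38,"y":0,"z":-3.46,"wx":0,"wy":0,"wz":0.05},
    {"jaw":0.1,"x":-0.38,"y":0,"z":-3.46,"wx":0,"wy":0,"wz":0.05},
    {"jaw":0.1,"x":-0.38,"y":0,"z":-3.46,"wx":0,"wy":0,"wz":0.05}
  ]
}}

```text
time_s: 5.92
eef_pos: [521.3, 64.2, 9.3]
tcp_rot: [1.0, -0.007, 0.0, -0.0]
contact_force: [0.2, -0.1, 0.3]
width: 47.1
```

Call:
{"api": "move_arm", "payload": {
  "deltas": [
    {"jaw":0.1,"x":0,"y":0,"z":1,"wx":0,"wy":0,"wz":0},
    {"jaw":-1,"x":-0.2,"y":0.1,"z":1.6,"wx":0,"wy":0,"wz":0},
    {"jaw":-1,"x":-0.95,"y":0.18,"z":1.6,"wx":0,"wy":0,"wz":0},
    {"jaw":-1,"x":-0.95,"y":0.18,"z":1.6,"wx":0,"wy":0,"wz":0},
    {"jaw":-1,"x":-0.95,"y":0.18,"z":1.6,"wx":0,"wy":0,"wz":0},
    {"jaw":-1,"x":-0.95,"y":0.18,"z":1,"wx":0,"wy":0,"wz":0},
    {"jaw":-1,"x":-0.95,"y":0.18,"z":0.1,"wx":0,"wy":0,"wz":0},
    {"jaw":-1,"x":-0.95,"y":0.18,"z":0.1,"wx":0,"wy":0,"wz":0}
  ]
}}

```text
time_s: 6.92
eef_pos: [482.1, 71.1, 11.1]
tcp_rot: [1.0, -0.007, -0.002, 0.0]
contact_force: [0.8, -0.1, -0.1]
width: -0.3
```

```bash
python3 - <<'E'
from h import *
import pickle
e=env.observe();c=env.calibration("wrist");i=env.capture("wrist")
pickle.dump((e,c,i),open("w3.pkl","wb"));cv2.imwrite("pics/w3.png",cv2.resize(i,None,fx=1.5,fy=1.5,interpolation=2))
print(e["eef_pos"],e["tcp_rot"],e["width"])
E
```

```text
[482.14084505  71.12208827  11.07518961] [ 9.99975248e-01 -6.78284951e-03 -1.86237778e-03  1.67765990e-04] -0.3351617200744684
```

View pics/w3.png

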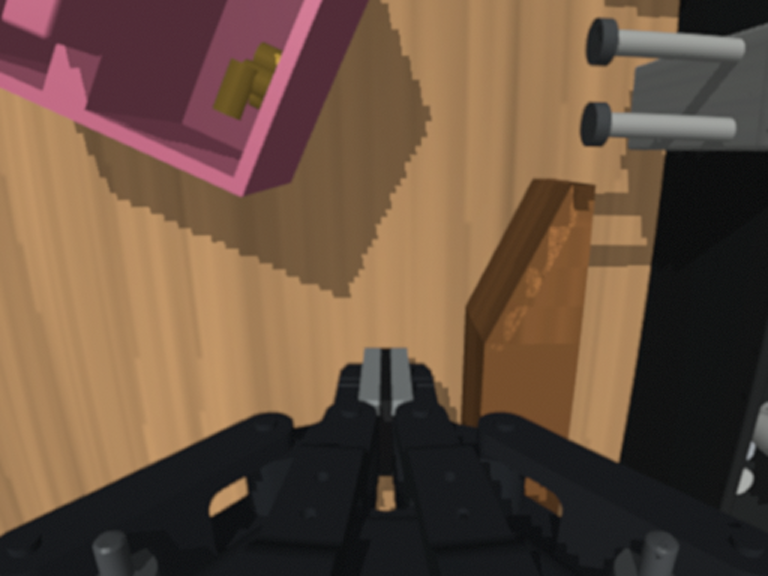

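Call:
{"api": "move_arm", "payload": {
  "deltas": [
    {"jaw":-1,"x":0.2,"y":0,"z":0,"wx":0,"wy":0,"wz":0},
    {"jaw":-1,"x":0.35,"y":0,"z":0,"wx":0,"wy":0,"wz":0},
    {"jaw":-1,"x":0.5,"y":0,"z":0,"wx":0,"wy":0,"wz":0},
    {"jaw":-1,"x":0.65,"y":0,"z":0,"wx":0,"wy":0,"wz":0},
    {"jaw":-1,"x":0.8,"y":0,"z":0,"wx":0,"wy":0,"wz":0},
    {"jaw":-1,"x":0.92,"y":0,"z":0,"wx":0,"wy":0,"wz":0},
    {"jaw":-1,"x":1.02,"y":0,"z":0,"wx":0,"wy":0,"wz":0},
    {"jaw":-1,"x":1.1,"y":0,"z":0,"wx":0,"wy":0,"wz":0}
  ]
}}

```text
time_s: 7.98
eef_pos: [527.2, 71.3, 12.9]
tcp_rot: [1.0, -0.007, -0.0, 0.0]
contact_force: [-0.7, 0.4, 0.1]
width: -0.0
```

```bash
cat > snap.py <<'E'
from h import *
import pickle,sys
n=sys.argv[1]
e=env.observe();c=env.calibration("wrist");i=env.capture("wrist")
pickle.dump((e,c,i),open(n+".pkl","wb"));cv2.imwrite(f"pics/{n}.png",cv2.resize(i,None,fx=1.5,fy=1.5,interpolation=2))
print(e["time_s"],e["eef_pos"],e["tcp_rot"],e["width"],e["contact_force"])
E
python3 snap.py w4
```

```text
7.975 [527.21922665  71.33816384  12.86555169] [ 9.99977696e-01 -6.67843101e-03 -7.29336755e-05  6.87454681e-06] -0.045094975830910364 [-0.68771386  0.35170948  0.14280858]
```

View pics/w4.png

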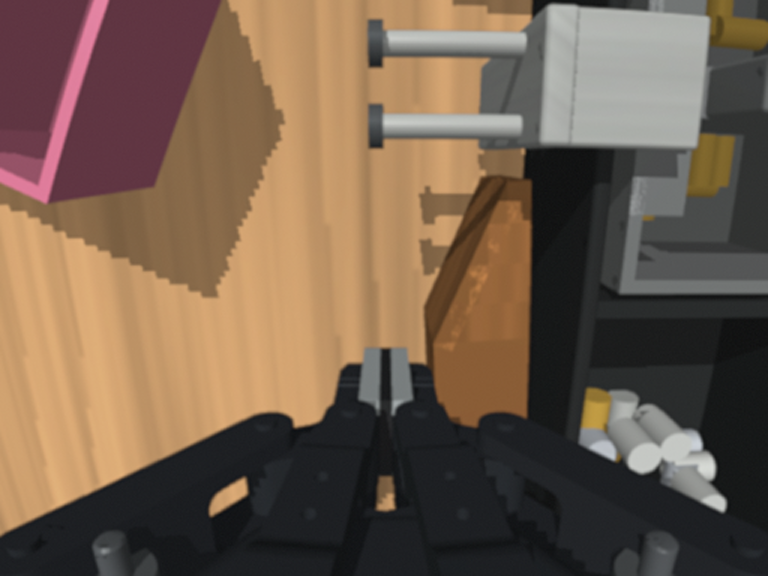

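Call:
{"api": "move_arm", "payload": {
  "deltas": [
    {"jaw":-1,"x":0.03,"y":0,"z":0,"wx":0,"wy":0,"wz":0},
    {"jaw":-1,"x":0.06,"y":0,"z":0,"wx":0,"wy":0,"wz":0},
    {"jaw":-1,"x":0.06,"y":0,"z":0,"wx":0,"wy":0,"wz":0}
  ]
}}

```text
time_s: 8.4
eef_pos: [529.5, 71.3, 12.9]
tcp_rot: [1.0, -0.007, 0.0, 0.0]
contact_force: [-0.2, 0.4, -0.1]
width: 0.1
```

Call:
{"api": "move_arm", "payload": {
  "deltas": [
    {"jaw":-1,"x":0.03,"y":0,"z":0,"wx":0,"wy":0,"wz":0},
    {"jaw":-1,"x":0.05,"y":0,"z":0,"wx":0,"wy":0,"wz":0},
    {"jaw":-1,"x":0.05,"y":0,"z":0,"wx":0,"wy":0,"wz":0}
  ]
}}

```text
time_s: 8.78
eef_pos: [531.1, 71.3, 12.8]
tcp_rot: [1.0, -0.007, -0.0, 0.0]
contact_force: [-3.3, 0.5, 0.4]
width: -0.3
```

Call:
{"api": "move_arm", "payload": {
  "deltas": [
    {"jaw":-1,"x":-0.4,"y":0,"z":0,"wx":0,"wy":0,"wz":0},
    {"jaw":-1,"x":-0.5,"y":0,"z":1,"wx":0,"wy":0,"wz":1},
    {"jaw":-1,"x":0,"y":-0.7,"z":2,"wx":0,"wy":0,"wz":2.3},
    {"jaw":-1,"x":0.62,"y":-1.57,"z":2,"wx":0,"wy":0,"wz":3.6},
    {"jaw":-1,"x":0.62,"y":-1.57,"z":2,"wx":0,"wy":0,"wz":4.9},
    {"jaw":-1,"x":0.62,"y":-1.57,"z":2,"wx":0,"wy":0,"wz":6.2},
    {"jaw":-1,"x":0.62,"y":-1.57,"z":2,"wx":0,"wy":0,"wz":7.5},
    {"jaw":-1,"x":0.62,"y":-1.57,"z":2,"wx":0,"wy":0,"wz":8.8},
    {"jaw":-1,"x":0.62,"y":-1.57,"z":2,"wx":0,"wy":0,"wz":10.1},
    {"jaw":-1,"x":0.62,"y":-1.57,"z":2,"wx":0,"wy":0,"wz":11.3},
    {"jaw":-1,"x":0.62,"y":-1.57,"z":2,"wx":0,"wy":0,"wz":11.3}
  ]
}}

```text
time_s: 10.15
eef_pos: [555.4, 8.6, 92.8]
tcp_rot: [0.71, 0.705, -0.0, -0.0]
contact_force: [-0.1, 0.2, -0.0]
width: -0.0
```

```bash
python3 snap.py w5
```

```text
10.15 [555.44942214   8.61479975  92.78885315] [ 7.09631125e-01  7.04573380e-01 -1.07277165e-04 -8.25291035e-05] -0.044802833911961305 [-0.11296777  0.16485021 -0.04120351]
```

View pics/w5.png

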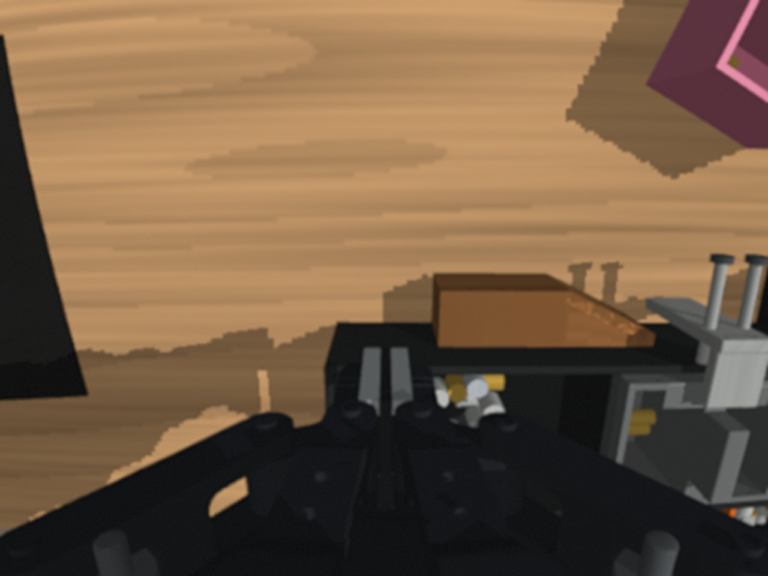

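Call:
{"api": "move_arm", "payload": {
  "deltas": [
    {"jaw":-1,"x":0,"y":0,"z":-1,"wx":0,"wy":0,"wz":0},
    {"jaw":-1,"x":0,"y":0,"z":-1.87,"wx":0,"wy":0,"wz":0},
    {"jaw":-1,"x":0,"y":0,"z":-1.87,"wx":0,"wy":0,"wz":0},
    {"jaw":-1,"x":0,"y":0.2,"z":-1.87,"wx":0,"wy":0,"wz":0},
    {"jaw":-1,"x":0,"y":0.35,"z":-1.87,"wx":0,"wy":0,"wz":0},
    {"jaw":-1,"x":0,"y":0.45,"z":-1.87,"wx":0,"wy":0,"wz":0},
    {"jaw":-1,"x":0,"y":0.55,"z":-1.87,"wx":0,"wy":0,"wz":0}
  ]
}}

```text
time_s: 11.08
eef_pos: [556.6, 30.9, 18.7]
tcp_rot: [0.709, 0.705, 0.0, 0.0]
contact_force: [0.1, -0.1, -0.4]
width: 0.3
```

```bash
python3 snap.py w6
```

```text
11.075 [556.60589603  30.92569228  18.69568945] [7.09343482e-01 7.04862824e-01 3.23107253e-04 3.45308195e-04] 0.28312016879881857 [ 0.07991276 -0.11055817 -0.40260208]
```

View pics/w6.png

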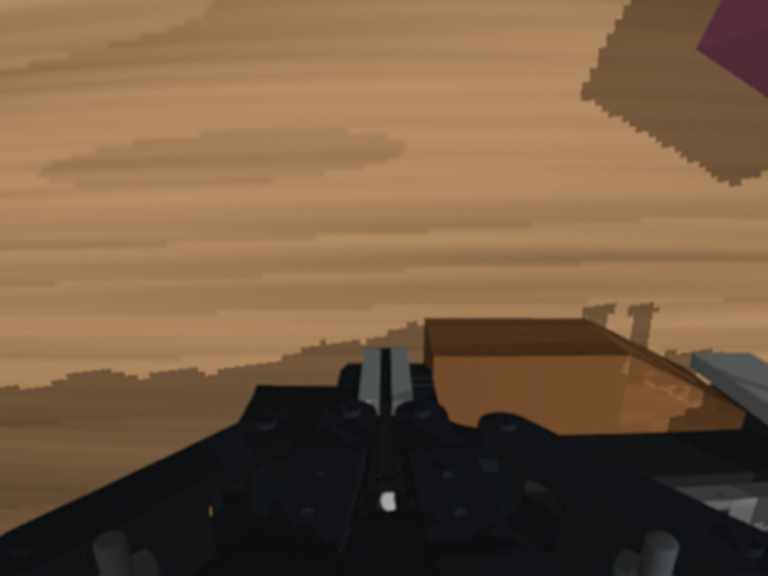

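Call:
{"api": "move_arm", "payload": {
  "deltas": [
    {"jaw":-1,"x":0,"y":0.1,"z":0,"wx":0,"wy":0,"wz":0},
    {"jaw":-1,"x":0,"y":0.2,"z":0,"wx":0,"wy":0,"wz":0},
    {"jaw":-1,"x":0,"y":0.3,"z":0,"wx":0,"wy":0,"wz":0},
    {"jaw":-1,"x":0,"y":0.4,"z":0,"wx":0,"wy":0,"wz":0},
    {"jaw":-1,"x":0,"y":0.5,"z":0,"wx":0,"wy":0,"wz":0},
    {"jaw":-1,"x":0,"y":0.6,"z":0,"wx":0,"wy":0,"wz":0}
  ]
}}

```text
time_s: 11.88
eef_pos: [556.6, 54.2, 18.2]
tcp_rot: [0.709, 0.705, 0.0, 0.0]
contact_force: [1.5, -9.0, 1.1]
width: -0.0
```

```bash
python3 snap.py w7
```

```text
11.875 [556.57556648  54.22266894  18.1603778 ] [7.09388808e-01 7.04817296e-01 1.59955094e-06 3.14820562e-04] -0.019748385758195503 [ 1.52287397 -8.99187478  1.08512953]
```

View pics/w7.png

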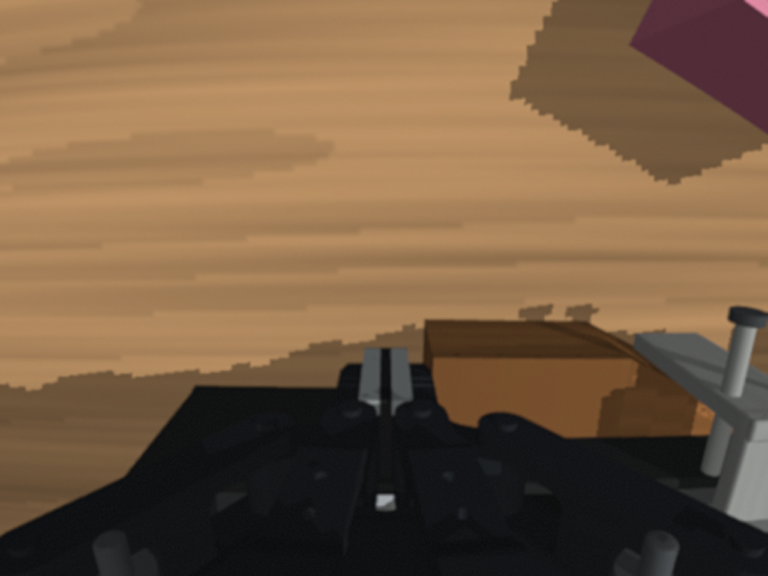

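The wedge is behind the plate, straight along the wall, with 9 N of push. I'll keep going.

Call:
{"api": "move_arm", "payload": {
  "deltas": [
    {"jaw":-1,"x":0,"y":0.1,"z":0,"wx":0,"wy":0,"wz":0},
    {"jaw":-1,"x":0,"y":0.2,"z":0,"wx":0,"wy":0,"wz":0},
    {"jaw":-1,"x":0,"y":0.3,"z":0,"wx":0,"wy":0,"wz":0},
    {"jaw":-1,"x":0,"y":0.4,"z":0,"wx":0,"wy":0,"wz":0},
    {"jaw":-1,"x":0,"y":0.5,"z":0,"wx":0,"wy":0,"wz":0},
    {"jaw":-1,"x":0,"y":0.6,"z":0,"wx":0,"wy":0,"wz":0},
    {"jaw":-1,"x":0,"y":0.7,"z":0,"wx":0,"wy":0,"wz":0},
    {"jaw":-1,"x":0,"y":0.8,"z":0,"wx":0,"wy":0,"wz":0}
  ]
}}

```text
time_s: 12.92
eef_pos: [556.9, 86.4, 18.2]
tcp_rot: [0.709, 0.705, 0.0, 0.0]
contact_force: [2.6, -6.4, 0.3]
width: -0.5
```

```bash
python3 snap.py w8
```

```text
12.925 [556.89157744  86.43901787  18.16890895] [7.09436824e-01 7.04768859e-01 2.84224671e-04 4.08713429e-04] -0.4749173684439401 [ 2.60355784 -6.40990172  0.29363538]
```

View pics/w8.png

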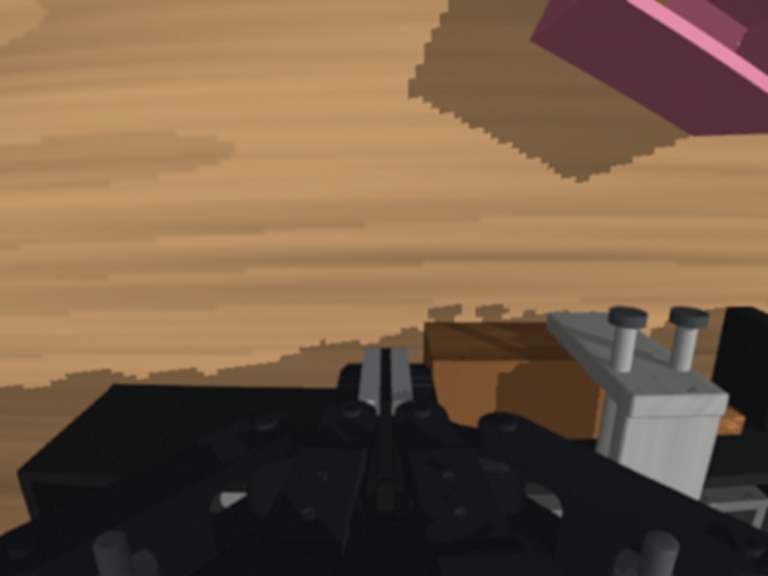

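Call:
{"api": "move_arm", "payload": {
  "deltas": [
    {"jaw":-1,"x":0,"y":0.05,"z":0,"wx":0,"wy":0,"wz":0},
    {"jaw":-1,"x":0,"y":0.1,"z":0,"wx":0,"wy":0,"wz":0},
    {"jaw":-1,"x":0,"y":0.13,"z":0,"wx":0,"wy":0,"wz":0},
    {"jaw":-1,"x":0,"y":0.15,"z":0,"wx":0,"wy":0,"wz":0}
  ]
}}

```text
time_s: 13.48
eef_pos: [556.9, 92.4, 18.2]
tcp_rot: [0.709, 0.705, 0.0, 0.0]
contact_force: [3.6, -4.8, 0.6]
width: -0.1
```

Call:
{"api": "move_arm", "payload": {
  "deltas": [
    {"jaw":-1,"x":0,"y":0.03,"z":0,"wx":0,"wy":0,"wz":0},
    {"jaw":-1,"x":0,"y":0.05,"z":0,"wx":0,"wy":0,"wz":0},
    {"jaw":-1,"x":0,"y":0.05,"z":0,"wx":0,"wy":0,"wz":0}
  ]
}}

```text
time_s: 13.85
eef_pos: [556.8, 93.9, 18.2]
tcp_rot: [0.709, 0.705, 0.0, 0.0]
contact_force: [3.8, -9.4, 1.6]
width: 0.2
```

Call:
{"api": "move_arm", "payload": {
  "deltas": [
    {"jaw":-1,"x":0,"y":0.03,"z":0,"wx":0,"wy":0,"wz":0},
    {"jaw":-1,"x":0,"y":0.03,"z":0,"wx":0,"wy":0,"wz":0}
  ]
}}

```text
time_s: 14.1
eef_pos: [556.4, 94.3, 18.1]
tcp_rot: [0.709, 0.705, -0.001, 0.0]
contact_force: [2.3, -21.0, 3.3]
width: 0.1
```

```bash
python3 snap.py w9
```

```text
14.1 [556.36015123  94.28786017  18.12498469] [ 7.09305025e-01  7.04901392e-01 -5.00796630e-04  3.97939654e-04] 0.0506626501431441 [  2.31451479 -21.00473212   3.30486988]
```

View pics/w9.png

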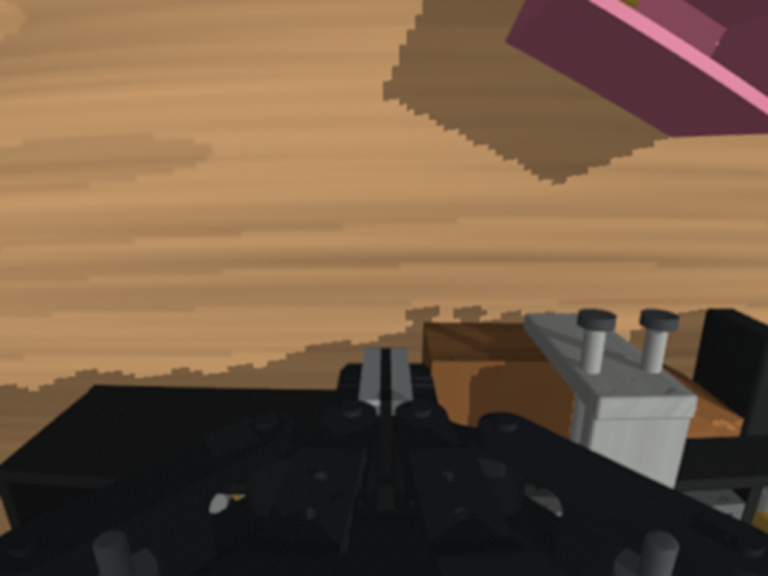

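Call:
{"api": "move_arm", "payload": {
  "deltas": [
    {"jaw":-1,"x":0,"y":-0.3,"z":0,"wx":0,"wy":0,"wz":0},
    {"jaw":-1,"x":0,"y":-0.6,"z":0.5,"wx":0,"wy":0,"wz":0},
    {"jaw":-1,"x":0,"y":-0.6,"z":1.8,"wx":0,"wy":0,"wz":0},
    {"jaw":-0.25,"x":0.2,"y":0,"z":3.2,"wx":0,"wy":0,"wz":0},
    {"jaw":-0.25,"x":1,"y":1,"z":4,"wx":0,"wy":0,"wz":0},
    {"jaw":-0.25,"x":1.37,"y":1.46,"z":4,"wx":0,"wy":0,"wz":0},
    {"jaw":-0.25,"x":1.37,"y":1.46,"z":4,"wx":0,"wy":0,"wz":0},
    {"jaw":-0.25,"x":1.37,"y":1.46,"z":4,"wx":0,"wy":0,"wz":0}
  ]
}}

```text
time_s: 15.15
eef_pos: [610.1, 153.5, 177.4]
tcp_rot: [0.709, 0.705, -0.001, -0.0]
contact_force: [0.5, 0.8, 1.2]
width: 31.7
```

```bash
python3 snap.py w10
```

```text
15.15 [610.06326999 153.5445344  177.38712506] [ 7.09350171e-01  7.04855672e-01 -7.72289087e-04 -4.69787663e-04] 31.694521265494636 [0.52199163 0.7951256  1.17699742]
```

View pics/w10.png

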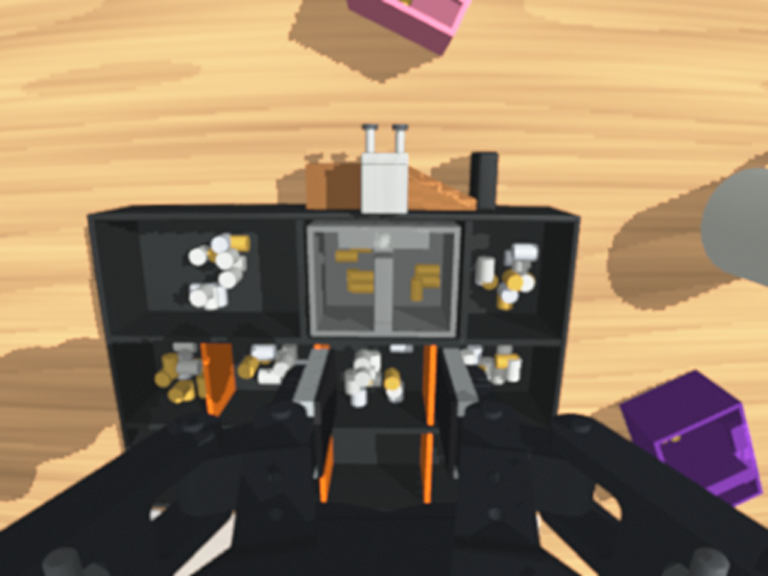

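The nose at (385,212) is clear of the bin rim at (308–460, 224), and the wedge tip reaches the stop at (475,200). I'll measure the bin and wedge here.

```bash
python3 - <<'E'
from h import *
import pickle
e,c,i=pickle.load(open("w10.pkl","rb"))
crop(i,195,75,335,230,4,"pics/w10c.png")
E
```

```text
(no output)
```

View pics/w10c.png

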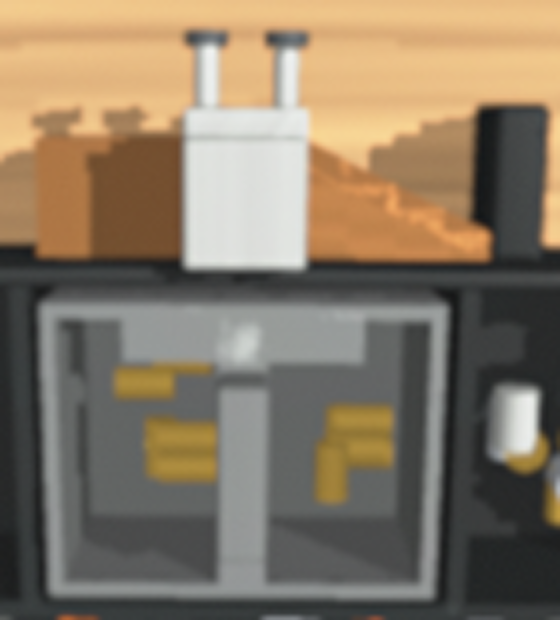

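```bash
python3 - <<'E'
from h import *
import pickle
e,c,i=pickle.load(open("w10.pkl","rb"))
f=lambda L:np.array(L,float)/4+[195-.4,75-.4]
B=onz(c,f([(40,302),(450,303),(436,598),(52,598)]),57);print("bin",B.round(1),B.mean(0).round(1),np.linalg.norm(B-np.roll(B,1,0),axis=1).round(1))
G=onz(c,f([(219,385),(267,385)]),74);print("grip",G.round(1))
print("nose",onz(c,f([(183,270),(307,270)]),66).round(1))
print("wedge",onz(c,f([(36,138),(37,258),(491,258)]),34).round(1))
print("stop",onz(c,f([(480,105),(494,255)]),30).round(1))
# mat from top view t1
t=cv2.imread("pics/t1.png");cv2.imwrite("pics/t1b.png",t)
E
```

```text
bin [[577.9 111.4  57. ]
 [578.7 195.8  57. ]
 [643.4 194.9  57. ]
 [642.8 110.8  57. ]] [610.7 153.3  57. ] [64.9 84.3 64.7 84.1]
grip [[592.1 148.5  74. ]
 [592.2 157.8  74. ]]
nose [[570.6 141.5  66. ]
 [570.8 165.9  66. ]]
wedge [[545.3 108.4  34. ]
 [571.3 107.5  34. ]
 [571.9 208.2  34. ]]
stop [[538.9 205.3  30. ]
 [571.7 209.6  30. ]]
```

Call:
{"api": "move_arm", "payload": {
  "deltas": [
    {"jaw":-0.25,"x":0.02,"y":-0.01,"z":-1,"wx":0,"wy":0,"wz":0},
    {"jaw":-0.25,"x":0.02,"y":-0.01,"z":-2,"wx":0,"wy":0,"wz":0},
    {"jaw":-0.25,"x":0.02,"y":-0.01,"z":-2.8,"wx":0,"wy":0,"wz":0},
    {"jaw":-0.25,"x":0.02,"y":-0.01,"z":-3.2,"wx":0,"wy":0,"wz":0},
    {"jaw":-0.25,"x":0.02,"y":-0.01,"z":-3.25,"wx":0,"wy":0,"wz":0},
    {"jaw":-1,"x":0.02,"y":-0.01,"z":-3.25,"wx":0,"wy":0,"wz":0},
    {"jaw":-1,"x":0.02,"y":-0.01,"z":-3.25,"wx":0,"wy":0,"wz":0},
    {"jaw":-1,"x":0.02,"y":-0.01,"z":-3.25,"wx":0,"wy":0,"wz":0},
    {"jaw":-1,"x":0.02,"y":-0.01,"z":-3.25,"wx":0,"wy":0,"wz":0}
  ],
  "squeeze": 50
}}

```text
time_s: 16.32
eef_pos: [612.7, 153.9, 49.3]
tcp_rot: [0.709, 0.705, 0.001, 0.001]
contact_force: [-0.8, -1.7, 8.1]
width: 9.4
```

```bash
python3 snap.py w11
```

```text
16.325 [612.68918201 153.86395664  49.3358663 ] [7.09348324e-01 7.04857417e-01 8.02288904e-04 5.78057569e-04] 9.381867377248797 [-0.80346532 -1.7476338   8.0833724 ]
```

View pics/w11.png

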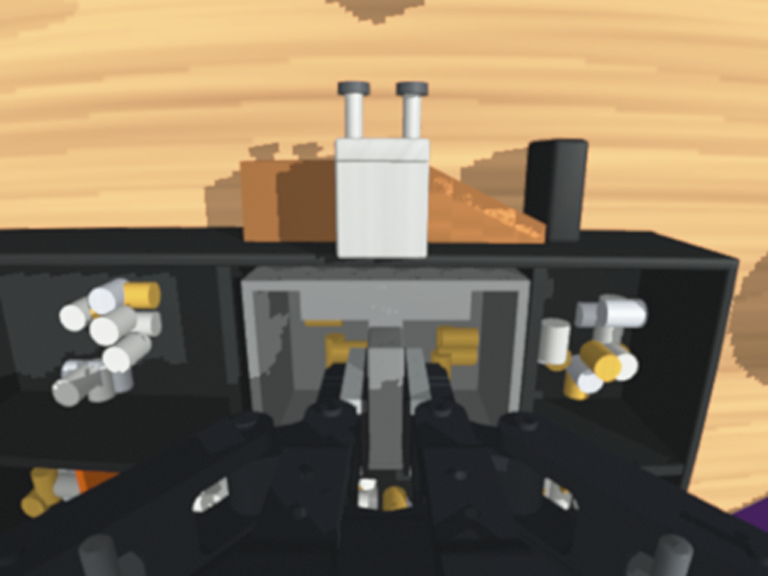

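Call:
{"api": "move_arm", "payload": {
  "deltas": [
    {"jaw":-1,"x":0,"y":0,"z":0.2,"wx":0,"wy":0,"wz":0},
    {"jaw":-1,"x":0,"y":0,"z":0.5,"wx":0,"wy":0,"wz":0},
    {"jaw":-1,"x":0,"y":0,"z":0.8,"wx":0,"wy":0,"wz":0},
    {"jaw":-1,"x":0,"y":0,"z":1.2,"wx":0,"wy":0,"wz":0},
    {"jaw":-1,"x":0,"y":0,"z":1.7,"wx":0,"wy":0,"wz":0},
    {"jaw":-1,"x":0,"y":0,"z":2.2,"wx":0,"wy":0,"wz":0},
    {"jaw":-1,"x":0,"y":0,"z":2.5,"wx":0,"wy":0,"wz":0},
    {"jaw":-1,"x":0,"y":0,"z":2.5,"wx":0,"wy":0,"wz":0}
  ]
}}

```text
time_s: 17.38
eef_pos: [612.4, 153.9, 149.2]
tcp_rot: [0.709, 0.705, 0.001, 0.0]
contact_force: [-0.2, 0.7, -2.6]
width: 9.1
```

```bash
python3 snap.py w12; python3 - <<'E'
from h import *
t=env.capture("top");cv2.imwrite("pics/t2.png",t)
s=env.capture("scene");crop(s,130,60,330,300,2.5,"pics/s2.png")
E
```

```text
17.375 [612.4185837  153.86122112 149.22293527] [7.09391987e-01 7.04813577e-01 7.69487107e-04 4.88813661e-04] 9.118834001548187 [-0.17013023  0.71680109 -2.55758866]
```

View pics/w12.png

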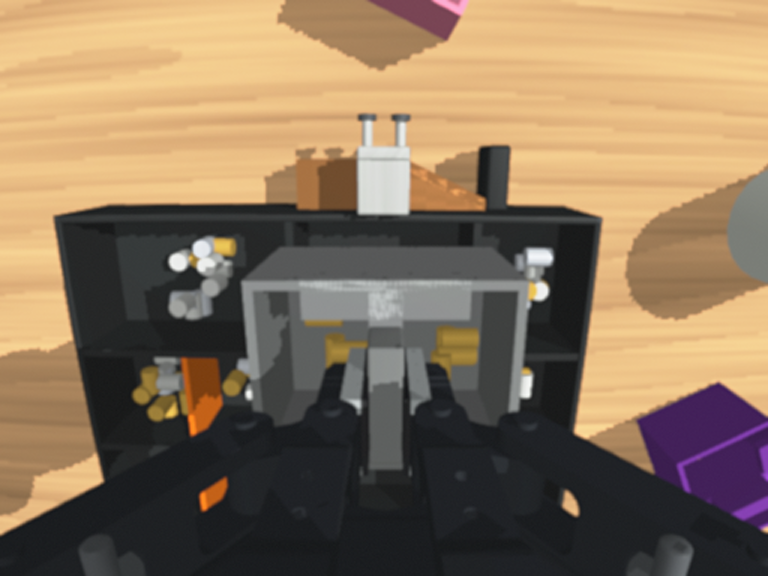

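View pics/s2.png

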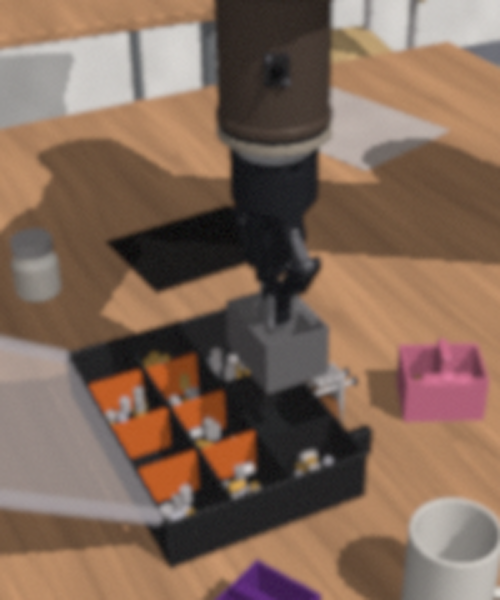

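View pics/t2.png

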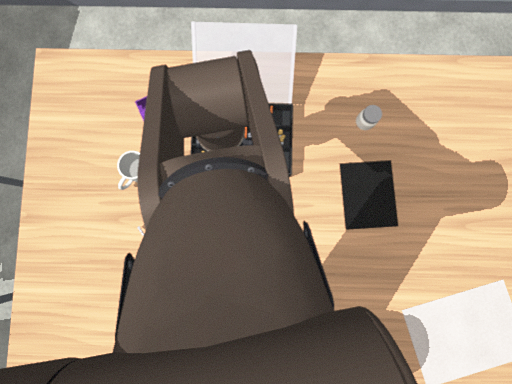

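Call:
{"api": "move_arm", "payload": {
  "deltas": [
    {"jaw":-1,"x":0,"y":-0.3,"z":0,"wx":0,"wy":0,"wz":0},
    {"jaw":-1,"x":-0.1,"y":-1,"z":0,"wx":0,"wy":0,"wz":0},
    {"jaw":-1,"x":-0.4,"y":-2,"z":0,"wx":0,"wy":0,"wz":0},
    {"jaw":-1,"x":-0.7,"y":-3,"z":0,"wx":0,"wy":0,"wz":0},
    {"jaw":-1,"x":-1,"y":-4.1,"z":0,"wx":0,"wy":0,"wz":0},
    {"jaw":-1,"x":-1.3,"y":-5.2,"z":0,"wx":0,"wy":0,"wz":0},
    {"jaw":-1,"x":-1.6,"y":-6.3,"z":0,"wx":0,"wy":0,"wz":0},
    {"jaw":-1,"x":-1.8,"y":-7.4,"z":0,"wx":0,"wy":0,"wz":0},
    {"jaw":-1,"x":-2,"y":-8.4,"z":0,"wx":0,"wy":0,"wz":0},
    {"jaw":-1,"x":-2.1,"y":-9.2,"z":0,"wx":0,"wy":0,"wz":0},
    {"jaw":-1,"x":-2.2,"y":-9.7,"z":0,"wx":0,"wy":0,"wz":0},
    {"jaw":-1,"x":-2.2,"y":-9.8,"z":0,"wx":0,"wy":0,"wz":0}
  ]
}}

```text
time_s: 19.02
eef_pos: [523.3, -239.3, 147.8]
tcp_rot: [0.71, 0.704, -0.0, -0.0]
contact_force: [-0.3, 1.0, -2.2]
width: 9.2
```

Call:
{"api": "move_arm", "payload": {
  "deltas": [
    {"jaw":-1,"x":0,"y":0,"z":-0.3,"wx":0,"wy":0,"wz":0},
    {"jaw":-1,"x":0,"y":0,"z":-0.6,"wx":0,"wy":0,"wz":0}
  ]
}}

```text
time_s: 19.27
eef_pos: [523.8, -237.3, 123.1]
tcp_rot: [0.709, 0.705, -0.0, -0.0]
contact_force: [0.7, -0.1, -2.4]
width: 8.9
```

```bash
python3 snap.py w13; python3 - <<'E'
from h import *
s=env.capture("scene");crop(s,130,60,330,300,2.5,"pics/s3.png")
t=env.capture("top");crop(t,180,90,420,250,3,"pics/t3.png")
E
```

```text
19.275 [ 523.82027644 -237.26211558  123.07079961] [ 7.09067885e-01  7.05140167e-01 -1.65379395e-05 -2.80334282e-04] 8.86228855465219 [ 0.70075537 -0.13768253 -2.35151976]
```

View pics/w13.png

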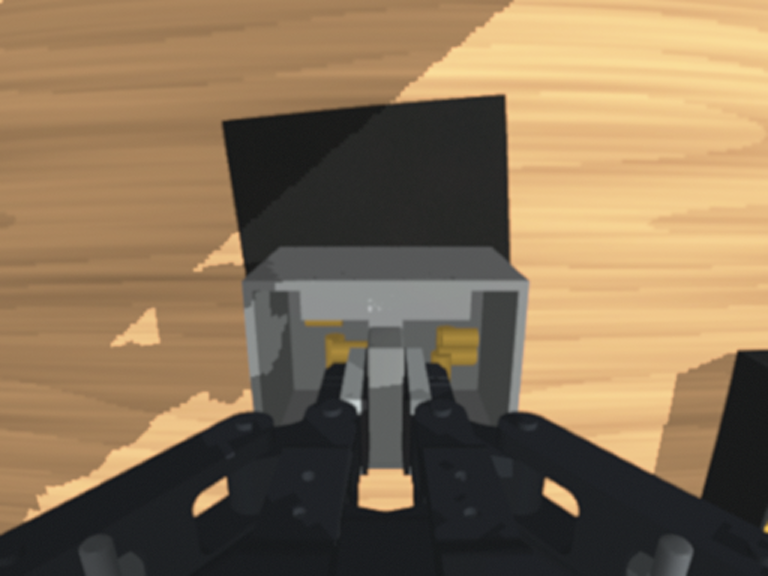

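View pics/s3.png

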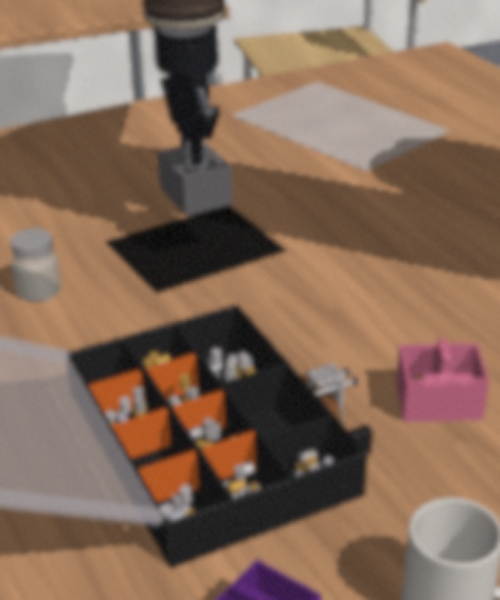

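```bash
python3 - <<'E'
from h import *
import pickle
e,c,i=pickle.load(open("w13.pkl","rb"))
print(onz(c,np.array([(222,122),(504,95),(508,240)])/1.5,3).round(1))
E
```

```text
[[ 436.6 -321.9    3. ]
 [ 424.4 -174.4    3. ]
 [ 500.6 -168.4    3. ]]
```

Call:
{"api": "move_arm", "payload": {
  "deltas": [
    {"jaw":-1,"x":0,"y":0,"z":-0.5,"wx":0,"wy":0,"wz":0},
    {"jaw":-1,"x":0,"y":0,"z":-1,"wx":0,"wy":0,"wz":0},
    {"jaw":-1,"x":0,"y":0,"z":-1.35,"wx":0,"wy":0,"wz":0},
    {"jaw":-1,"x":0,"y":0,"z":-1.55,"wx":0,"wy":0,"wz":0},
    {"jaw":-1,"x":0,"y":0,"z":-1.65,"wx":0,"wy":0,"wz":0},
    {"jaw":-1,"x":0,"y":0,"z":-1.72,"wx":0,"wy":0,"wz":0},
    {"jaw":-1,"x":0,"y":0,"z":-1.76,"wx":0,"wy":0,"wz":0},
    {"jaw":-1,"x":0,"y":0,"z":-1.8,"wx":0,"wy":0,"wz":0},
    {"jaw":-1,"x":0,"y":0,"z":-1.8,"wx":0,"wy":0,"wz":0}
  ]
}}

```text
time_s: 20.55
eef_pos: [523.9, -238.3, 52.1]
tcp_rot: [0.709, 0.705, -0.0, 0.0]
contact_force: [0.8, 0.1, -1.6]
width: 8.9
```

Call:
{"api": "move_arm", "payload": {
  "deltas": [
    {"jaw":-1,"x":0,"y":0,"z":-0.02,"wx":0,"wy":0,"wz":0},
    {"jaw":-1,"x":0,"y":0,"z":-0.04,"wx":0,"wy":0,"wz":0},
    {"jaw":-1,"x":0,"y":0,"z":-0.06,"wx":0,"wy":0,"wz":0},
    {"jaw":-1,"x":0,"y":0,"z":-0.08,"wx":0,"wy":0,"wz":0},
    {"jaw":-1,"x":0,"y":0,"z":-0.08,"wx":0,"wy":0,"wz":0}
  ]
}}

```text
time_s: 21.18
eef_pos: [523.8, -238.3, 48.8]
tcp_rot: [0.709, 0.705, -0.0, -0.0]
contact_force: [1.0, -0.2, -2.2]
width: 9.3
```

Call:
{"api": "move_arm", "payload": {
  "deltas": [
    {"jaw":-1,"x":0,"y":0,"z":-0.02,"wx":0,"wy":0,"wz":0},
    {"jaw":-1,"x":0,"y":0,"z":-0.03,"wx":0,"wy":0,"wz":0},
    {"jaw":-1,"x":0,"y":0,"z":-0.03,"wx":0,"wy":0,"wz":0}
  ]
}}

```text
time_s: 21.55
eef_pos: [523.9, -238.3, 48.3]
tcp_rot: [0.709, 0.705, 0.0, 0.0]
contact_force: [-3.3, 1.5, 11.3]
width: 9.1
```

Call:
{"api": "move_arm", "payload": {
  "deltas": [
    {"jaw":-1,"x":0,"y":0,"z":0.015,"wx":0,"wy":0,"wz":0},
    {"jaw":-0.5,"x":0,"y":0,"z":0.015,"wx":0,"wy":0,"wz":0},
    {"jaw":-0.35,"x":0,"y":0,"z":0.015,"wx":0,"wy":0,"wz":0},
    {"jaw":-0.35,"x":0,"y":0,"z":0.015,"wx":0,"wy":0,"wz":0},
    {"jaw":-0.35,"x":0,"y":0,"z":0.5,"wx":0,"wy":0,"wz":0},
    {"jaw":-0.35,"x":0,"y":0,"z":1.5,"wx":0,"wy":0,"wz":0},
    {"jaw":-0.35,"x":0,"y":0,"z":2.8,"wx":0,"wy":0,"wz":0},
    {"jaw":-0.35,"x":0,"y":-2,"z":4,"wx":0,"wy":0,"wz":0},
    {"jaw":-0.35,"x":0,"y":-4,"z":5,"wx":0,"wy":0,"wz":0},
    {"jaw":-0.35,"x":-0.5,"y":-5,"z":5,"wx":0,"wy":0,"wz":0},
    {"jaw":-0.35,"x":-0.5,"y":-6,"z":5,"wx":0,"wy":0,"wz":0},
    {"jaw":-0.35,"x":-0.5,"y":-6,"z":5,"wx":0,"wy":0,"wz":0}
  ]
}}

```text
time_s: 23.05
eef_pos: [502.9, -482.3, 248.1]
tcp_rot: [0.71, 0.704, -0.0, 0.001]
contact_force: [0.1, -0.2, 1.3]
width: 27.6
```

```bash
python3 - <<'E'
from h import *
t=env.capture("top");cv2.imwrite("pics/t4full.png",t);crop(t,180,90,420,250,3,"pics/t4.png")
s=env.capture("scene");crop(s,100,60,360,340,2.1,"pics/s4.png");e=env.observe();print(e["time_s"],e["eef_pos"])
E
```

```text
23.15 [ 503.30927261 -479.31879446  247.29045077]
```

View pics/t4.png

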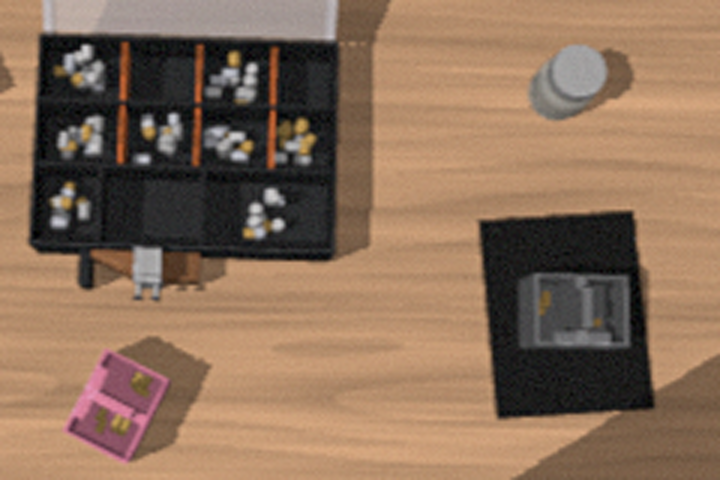

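View pics/s4.png

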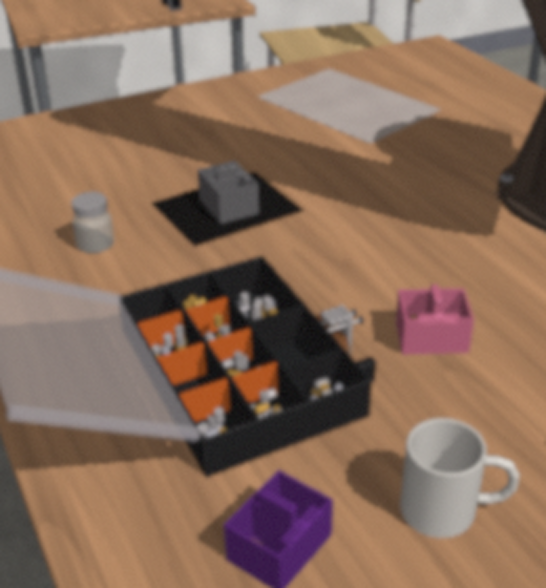

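```bash
python3 - <<'E'
from h import *
c=env.calibration("top");f=lambda L:np.array(L,float)/3+[180,90]
print("rim",onz(c,f([(533,274),(628,273),(630,346),(533,348)]),56).round(1))
print("mat",onz(c,f([(481,221),(632,212),(653,405),(498,417)]),3).round(1))
print("wedge butt",onz(c,f([(202,255),(200,283)]),34).round(1),"tip",onz(c,f([(92,252)]),34).round(1))
E
```

```text
rim [[ 553.8 -193.3   56. ]
 [ 556.2 -279.2   56. ]
 [ 490.2 -279.2   56. ]
 [ 486.8 -192.2   56. ]]
mat [[ 611.2 -159.5    3. ]
 [ 622.5 -304.4    3. ]
 [ 438.8 -319.1    3. ]
 [ 425.  -173.5    3. ]]
wedge butt [[569.1 106.6  34. ]
 [542.9 107.9  34. ]] tip [[570.1 208.7  34. ]]
```

The bin stands inside the mat with at least 20 mm to every edge. The wedge is home and the catch is open, so I'm handing the job in.

```bash
python3 -c "
from rig import env
print(env.job_done())"
```

```text
the job is handed in; nothing more can be done
None
```

The wedge is fully in and holding the catch open by itself, and the bin is standing on the mat. I handed the job in at about 23 s of the 72 s allowed.

**Wedge:** I set it flush against the case front and pushed it in by its butt until it met the end stop. The force rose to about 21 N there, so I stopped. The wrist view put the butt at y ≈ 108 mm and the tip at about 208 mm, and predicted home for the butt was 107.8 mm. The nose had moved out about 16 mm, clear of the bin. After placing the bin, the top view gave the same butt and tip y to within about 1.5 mm.

**Bin:** I lifted it straight up by its grip wall, and it stayed level. I lowered it onto the mat in sub-millimetre steps; the touchdown reading was about 11 N, slightly firmer than I intended. The last top view shows its rim at x 487–556, y −279 to −192 mm, wholly inside the mat (about x 425–622, y −319 to −160 mm).

I never went near the jar, mug or screwdriver. The jar and mug look unmoved in the last pictures; I did not check the screwdriver separately. The gripper was empty, open and clear at hand-in. No check failed. The top and wrist cameras differed by up to about 3° on the wedge's starting angle; I went with the wrist view and the grasp worked.

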